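# Clear the nest and hold the counterweighted lever level above it

### The arm

A 6-joint arm with a two-finger parallel gripper is mounted at the origin on a cart in front of the work surface, level with it; the furniture and walls round the work are solid. World frame = base frame: x ahead of the robot, y to its left, z up, the work surface at z = 0. Lengths are in m, angles in rad, forces in N, time in s.
With the tool pointing down it reaches from about 0.375 to 0.9 m from the base axis. Payload 3.1 kg.
Tool frame: the origin (TCP) lies at the very end of the fingers, on their centre line; the grasp point (between the pads) lies 19 mm behind it; z points along the fingers, y is the line along which they close (so a half turn about z gives the same grasp; the last joint's range is limited). The gripper opens to 85 mm and grips with 20 to 120 N. Pads are 22 mm wide; open, the fingers measure 114 mm over their backs; the gripper's body (76 mm by 85 mm) begins 54 mm behind the grasp point. The pads swing forward as they close: fully open they stand 13 mm farther back than shut.
Start: joints at [-1.403, 0.527, 1.433, -0, 1.181, -0.178], TCP at [0.212, -0.588, 0.231] pointing down, gripper open.
Joint ranges: [-3.08, 3.08], [-0.75, 2.2], [0.22, 2.44], [-1.43, 4.57], [0, 2.65], [-2.85, 2.85]. Speed limits (rad/s): [2.79, 2.79, 3.14, 3.14, 3.14, 3.14].

### API

Orientations are given as a unit quaternion [x, y, z, w].
In Python, from station import sense, snapshot, camera_params, sign_off gives the robot as it stands.
- The arm moves only by the shell command python3 -m handwheel 'ROWS' [OPENING] [FORCE]. ROWS is JSON, a list that holds one entry, the list of rows, each a list of 4 numbers: the shift along the tool's x, y, z in units of 25 mm (1.0 is 25 mm), then the turn about the tool's z in units of 6 degrees (1.0 is 6 degrees). A call has 1 to 20 rows; each row shifts and turns the commanded pose from where the row before left it, along the tool's axes as they then stand; what a row does not reach is not made up. A row lasts 1/8 s, in which the tool goes at most 62.5 mm and 10.7 degrees, less where a joint would pass 70% of its speed; a pose out of reach is approached as far as the arm can. A call is refused whole if a number of a shift passes 1 or a number of a turn 1, either way. A call with a gripper value outside its range is refused whole. OPENING is the finger opening in mm, from 0 to 85.4, set as the call begins (- or left out, the last holds). The fingers move at their own pace and stop on an object; FORCE is the grip in N (left out, the last holds). Time passes only in rows, so rows that do not move let the fingers close. It gives the time, the measured TCP pose, the force, the opening and the grip force at its end, in the units of the state.
- sense(): the state, without advancing time (a new reading comes with each control period).
- snapshot(name): name is "scene" or "side" or "wrist"; returns (picture, depth): 384x512x3 uint8, red, green, blue; 384x512 float32, m along the optical axis (not along the pixel's ray), 0 where there is no reading.
- camera_params(name): a dict with "mtx" (3x3 intrinsics, pixels), "extrinsics" (4x4, takes a point from camera to world coordinates); the wrist camera has in their place "hand_eye" (4x4, takes a point from camera to tool coordinates, whose origin is the TCP and whose axes are the flange's). Camera axes: x right, y up, looking along -z (the intrinsics and any distortion apply to the point x, -y, -z); pixel columns grow to the right and rows downward; lengths in m; the calibration is good to about 2 mm. The wrist camera is an equidistant fisheye: a pixel r from the principal point sees the ray r / f radians off the axis. A picture is of the moment at which its call begins: read the wrist's pose just before it. camera_params takes no time and is no camera call.
- sign_off(): hands the job in; it is judged then, once.
The state is a dict: "t": time; "q": joint angles; "qd": joint speeds; "tau": joint torques, N m; "tcp_pos": TCP position; "tool_rot": TCP orientation; "force": force on the tool from outside, world axes, zero at the start; "ft_torque": the same for the moment, N m; "finger_gap": opening from 0.0 (shut) to 1.0 (fully open); "gripper_force": force on a finger pad.
Only numpy, scipy, OpenCV 4.12 (cv2) and the standard library are available. Lean on these libraries where they do the work, as an engineer would, in place of code of your own. Each camera call takes 0.05 s, during which the arm holds its last target. There are 200 camera calls.

### The job

The grey panel stands in the slot of the aluminium nest and blocks it: lift it out, lean it at a slant against the tube rack with its lower edge on the bench, and let go of it. Then pick up the steel lever at its balance point and finish while still holding it there, level and steady about 5 cm above the tops of the nest's rails, in line with the slot and with its heavy end over the wide pocket; do not put it down. Leave the timer, the note block and the label roll alone.

Things in the scene. Friction and masses are not known exactly. Their poses are not given: they have to be found in the camera images.
- nest: Aluminium nest, fixed to the bench: base plate 220 x 70 x 10 mm, long along its x axis; origin at the centre of its underside, z up. On the base stand two rails, 120 mm long (x -50 to +70 mm), 14 mm thick, tops 50 mm above the bench, with a slot 14 mm wide between them, centred on y = 0. At the -x end lies a wide pocket (walls 44 mm apart, 26 mm high above the bench), centred at x = -83 mm.
- nest_pocket (a point): Point over the middle of the nest's wide pocket (nest x = -83 mm, y = 0), at the height of the rail tops (50 mm).
- nest_slot_end (a point): Point on the slot's line at the narrow end of the nest (nest x = +89 mm, y = 0), at the height of the rail tops (50 mm).
- panel: Loose flat grey plastic panel, 100 mm wide (its x) x 10 mm thick (its y) x 140 mm tall (its z), 0.2 kg. Origin at the centre of its lower edge face, z up the panel. At the start it stands upright in the slot on the nest's base, its top edge 150 mm above the bench; its x runs along the nest's x; it lifts straight up, 2 mm clear on each side.
- rack: White plastic tube rack, the support for the panel, fixed to the bench: 66 mm (its x) x 136 mm (its y), top plate's upper face 70 mm above the bench, plate 6 mm thick on four corner posts. Origin at the centre of its underside. Its long front side (at x = -33 mm) faces the robot within about 0.3 rad.
- lever: Loose steel lever, 200 mm long along its x axis, about 0.45 kg. Origin at mid-length on its underside, z up; it lies flat on the bench. Heavy block 30 x 36 x 36 mm at the -x end (x -100 to -70 mm); straight bar 10 mm thick (y) and 26 mm high (z) from there to an eye 26 mm high, 12 mm thick at the +x end. It balances 33 mm from mid-length towards the heavy block.
- lever_balance (a point): The lever's balance point, in the middle of the bar's section: lever x = -33 mm, 13 mm above its underside, where it is to be gripped.
- lever_weight (a point): Centre of the lever's heavy block: lever x = -85 mm, 18 mm above its underside.
- lever_eye (a point): Centre of the lever's eye: lever x = +87 mm, 13 mm above its underside.
- timer: White bench timer, 66 x 62 x 21 mm, loose, behind the nest; leave it alone. Origin at the centre of its underside.
- note_block: Yellow note block, 71 x 71 x 10 mm, loose, behind the nest to the left; leave it alone. Origin at the centre of its underside.
- label_roll: Roll of green labels, 62 mm across, 45 mm high, loose, behind the nest to the right; leave it alone. Origin at the centre of its underside.
Things that resemble listed ones, but are neither listed nor needed, are in the scene too. What is shaped like the rack but purple or red is not meant.

How it is judged:
By the outcome, as a careful person would: the job done as asked, in the order asked, and still so for the second after the job is handed in, while the arm keeps its last pose, push and grip.
It also fails if it takes over 45 s, if anything falls off the work surface, if the arm or the gripper's body presses on something with over 40 N, if the wrist force passes 120 N, or if a joint passes its speed limit or range.

## Working session

There is one attempt and no reset: what is moved stays moved. The work goes in short steps, Python scripts to look and compute and a shell command to move; the robot and the scene stay as the last step left them, time stands still between calls to the robot, and variables do not carry over. Pictures are saved under pics/ and viewed, at most 10 in all, crops included, and the job is handed in when it is done.

```bash
mkdir -p pics; ls; python3 - <<'E'
from station import *
import cv2,numpy as np
s=sense();print(s)
ims=[]
for n in("scene","side"):
    p,d=snapshot(n);c=camera_params(n);print(n,{k:np.round(v,4).tolist() if not isinstance(v,str) else v for k,v in c.items()})
    np.savez(f"pics/{n}0.npz",p=p,d=d)
    cv2.imwrite(f"pics/{n}0.png",p[:,:,::-1])
print(camera_params("wrist"))
E
```

```text
pics
{'t': 0.0, 'q': array([-1.40348216e+00,  5.28490713e-01,  1.43392685e+00, -8.10772228e-06,
        1.18134270e+00, -1.78528419e-01]), 'qd': array([-0.00133521,  0.00060679,  0.00143822, -0.0005022 ,  0.00034981,
       -0.00107219]), 'tau': array([-1.58661940e-03, -4.42354631e+01, -1.78026634e+01, -3.31073716e-04,
        8.23845738e-03,  5.67820607e-06]), 'tcp_pos': array([ 0.21175645, -0.58727502,  0.2303107 ]), 'tool_rot': array([ 9.85085487e-01,  1.72062225e-01,  2.32842642e-06, -1.08380779e-03]), 'force': array([ 0.4179853 , -0.54661347, -0.55161364]), 'ft_torque': array([-0.00291198, -0.00879617,  0.01483408]), 'gripper_force': 0.0, 'finger_gap': 1.00183886754599}
scene {'mtx': [[410.0433, 0.0, 259.0626], [0.0, 410.0433, 195.971], [0.0, 0.0, 1.0]], 'extrinsics': [[-0.6463, 0.476, -0.5964, -0.2561], [-0.7631, -0.4007, 0.5071, 0.6426], [0.0024, 0.7828, 0.6222, 0.8554], [0.0, 0.0, 0.0, 1.0]]}
side {'mtx': [[445.4605, 0.0, 256.6913], [0.0, 445.4605, 197.1259], [0.0, 0.0, 1.0]], 'extrinsics': [[0.7619, 0.5422, -0.3543, -0.0026], [-0.6477, 0.6407, -0.4123, -0.6341], [0.0034, 0.5436, 0.8393, 1.3659], [0.0, 0.0, 0.0, 1.0]]}
{'mtx': array([[297.31863964,   0.        , 257.16044236],
       [  0.        , 297.31863964, 191.03863675],
       [  0.        ,   0.        ,   1.        ]]), 'hand_eye': array([[-1.22045538e-03,  9.46453325e-01,  3.22838372e-01,
         8.21716652e-02],
       [ 9.99998944e-01,  1.40992852e-03, -3.53047994e-04,
         6.43766951e-04],
       [-7.89322475e-04,  3.22837600e-01, -9.46454046e-01,
        -1.41579801e-01],
       [ 0.00000000e+00,  0.00000000e+00,  0.00000000e+00,
         1.00000000e+00]])}
```

View pics/scene0.png

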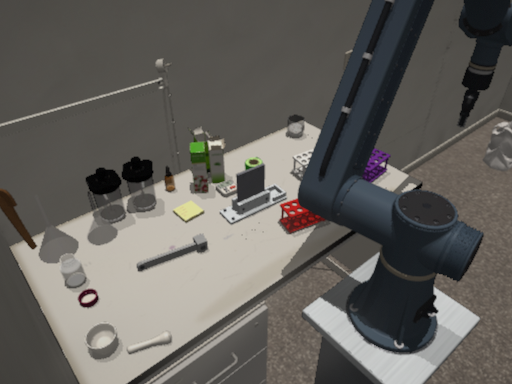

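View pics/side0.png

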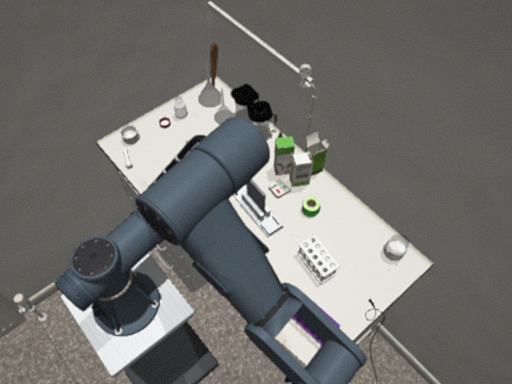

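The scene view shows the lever (block at 201,243, eye at 140,265), the nest with the panel (251,183), and three racks: white (308,162), red (298,212) and purple (373,165). The side view shows the nest with the panel at (258,205) and the white rack at (317,258).

```bash
cat > h.py <<'E'
import numpy as np,cv2
from station import *
def cloud(n,d):
    c=camera_params(n);K=c["mtx"];E=c["extrinsics"]
    v,u=np.mgrid[:384,:512]
    P=np.stack([(u-K[0,2])/K[0,0]*d,-(v-K[1,2])/K[1,1]*d,-d,np.ones_like(d)],-1)
    return (P@E.T)[...,:3]
def ray(n,u,v,z):
    c=camera_params(n);K=c["mtx"];E=c["extrinsics"]
    r=E[:3,:3]@np.array([(u-K[0,2])/K[0,0],-(v-K[1,2])/K[1,1],-1]);o=E[:3,3]
    return o+r*(z-o[2])/r[2]
E
python3 - <<'E'
from h import *
def rect(n,W,m,zl,zh,name,box):
    u0,v0,u1,v1=box;k=np.zeros((384,512),bool);k[v0:v1,u0:u1]=1
    k&=m&(W[...,2]>zl)&(W[...,2]<zh)
    q=W[k];
    if len(q)<5: print(n,name,len(q));return
    r=cv2.minAreaRect((q[:,:2]*1000).astype(np.float32))
    pc=np.cov(q[:,:2].T);w,V=np.linalg.eigh(pc)
    print(n,name,len(q),"rect",np.round(r[0],1),np.round(r[1],1),round(r[2],1),"mean",q.mean(0).round(4),"dir",np.round(np.degrees(np.arctan2(V[1,1],V[0,1])),1))
for n,bx in(("scene",dict(panel=(230,155,270,205),nest=(210,180,295,225),lever=(130,230,212,275),block=(130,230,212,275),rack=(288,145,330,182),all=(210,180,295,225))),("side",dict(panel=(240,175,275,220),nest=(225,180,290,240),rack=(290,230,345,285)))):
    z=np.load(f"pics/{n}0.npz");p,d=z["p"],z["d"];W=cloud(n,d);g=p.astype(int)
    ok=d>0
    print(n,"bench z",np.median(W[(ok)&(abs(W[...,2])<.03)][:,2]))
    rect(n,W,ok&(g.max(2)<110),.065,.16,"panel",bx["panel"])
    rect(n,W,ok&(g.max(2)<110),.142,.16,"paneltop",bx["panel"])
    rect(n,W,ok,.044,.056,"rails",bx["nest"])
    rect(n,W,ok,.006,.056,"nestall",bx["nest"])
    if n=="scene":
        rect(n,W,ok&(g.max(2)<150),.018,.045,"lever",bx["lever"])
        rect(n,W,ok&(g.max(2)<150),.031,.045,"block",bx["lever"])
    rect(n,W,ok&(g.min(2)>90),.062,.078,"rack",bx["rack"])
z=[np.load(f"pics/{n}0.npz")["p"] for n in("scene","side")]
R=lambda im,b:cv2.resize(im[b[1]:b[3],b[0]:b[2]],(400,300),interpolation=3)
o=np.vstack([np.hstack([R(z[0],(130,215,226,287)),R(z[0],(200,150,296,222))]),np.hstack([R(z[0],(270,130,366,202)),R(z[1],(225,170,345,260))])])
cv2.imwrite("pics/c1.png",o[:,:,::-1])
E
```

```text
scene bench z 0.0017943730123204937
scene panel 618 rect [535.4   5.8] [96.6 15. ] 84.4 mean [0.5335 0.0073 0.11  ] dir 84.7
scene paneltop 77 rect [535.5   5.4] [93.3 14.9] 81.8 mean [0.5338 0.0056 0.1473] dir 84.2
scene rails 243 rect [465.   22.2] [126.  171.4] 73.7 mean [0.5207 0.0083 0.0506] dir 53.0
scene nestall 1565 rect [545.   -1.2] [277.2 254.6] 48.2 mean [0.538  0.0009 0.0233] dir -149.7
scene lever 248 rect [508.  310.7] [198.7  32.1] 74.4 mean [0.4982 0.3027 0.0248] dir 74.8
scene block 30 rect [480.4 237.7] [37.2 20.5] 37.0 mean [0.4772 0.2358 0.0349] dir 46.8
scene rack 170 rect [ 556.3 -269.6] [93.6 64.9] 86.6 mean [ 0.5624 -0.2567  0.0715] dir 116.0
side bench z -7.3398259912149655e-06
side panel 243 rect [532.2  -0.6] [96.1 10.6] 88.9 mean [ 0.5327 -0.0057  0.1073] dir 86.6
side paneltop 20 rect [532.4 -10.1] [72.6  5.6] 88.7 mean [ 0.5323 -0.0102  0.1466] dir 86.2
side rails 184 rect [537.   2.] [121.9  43.7] 85.5 mean [ 0.5283 -0.0057  0.0494] dir 92.8
side nestall 1081 rect [547.2  -7.9] [242.8 213.3] 47.5 mean [ 0.5569 -0.0216  0.0226] dir -140.8
side rack 643 rect [ 552.2 -292. ] [137.6  68.1] 82.6 mean [ 0.5511 -0.2945  0.0695] dir 81.9
```

View pics/c1.png

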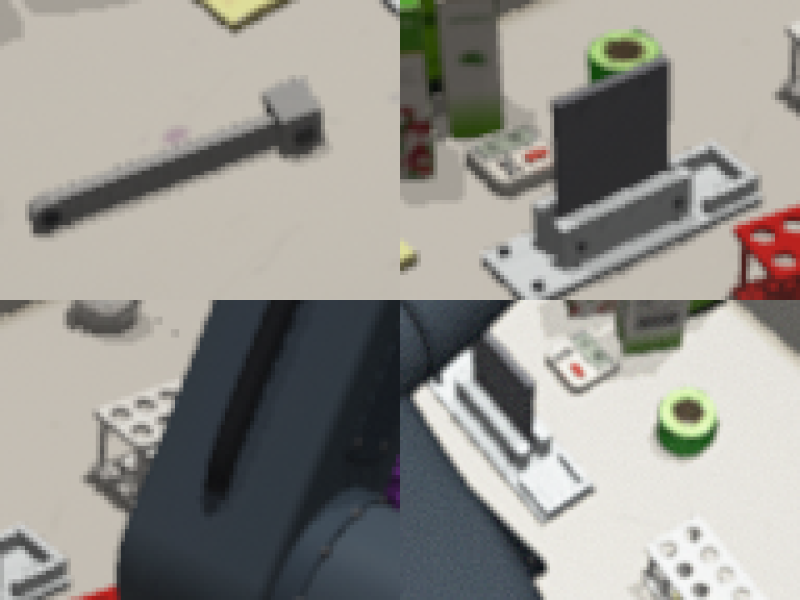

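Rack candidates are white (308,162 scene, 317,258 side), red (298,212) and purple (373,165). I choose white: its top is 0.070 high and measures 137x68 mm, which fits. The crop shows the panel dark grey in the slot with the pocket at the right (-y) end, and the lever with its block at the -y end. Next I move above the panel.

```bash
python3 -m handwheel '[[[0,0,0,-0.99],[0,0,0,-0.99],[0,0,0,-0.99],[0,0,0,-0.99],[0,0,0,-0.99],[0,0,0,-0.99],[0,0,0,-0.99],[0,0,0,-0.99],[0,0,0,-0.99],[0,0,0,-0.98],[0,0,0,-0.98]]]' 85 && python3 -m handwheel '[[[0.9,0.5,0,0],[1,0.5,0,0],[1,0.5,0,0],[1,0.5,0,0],[1,0.5,0,0],[1,0.5,0,0],[1,0.5,0,0],[1,0.5,0,0],[1,0.5,0,0],[1,0.5,0,0],[1,0.4,0,0],[1,0.4,0,0],[1,0.4,0,0],[1,0.4,0,0],[1,0.4,0,0],[1,0.4,0,0],[1,0.4,0,0],[1,0.4,0,0],[1,0.4,0,0],[1,0.4,0,0]]]' && python3 -m handwheel '[[[1,0.4,0,0],[1,0.4,0,0],[1,0.4,0,0],[1,0.4,0,0],[0.6,0.2,0,0],[0,0,0,0],[0,0,0,0]]]'
python3 - <<'E'
from h import *
s=sense();print(s['tcp_pos'],s['tool_rot'],s['q'])
x=s['tool_rot'];print("heading",2*np.degrees(np.arctan2(x[1],x[0])))
p,d=snapshot("wrist");cv2.imwrite("pics/w1.png",p[:,:,::-1]);np.savez("pics/w1.npz",p=p,d=d)
p,d=snapshot("scene");cv2.imwrite("pics/s1.png",p[:,:,::-1]);np.savez("pics/s1.npz",p=p,d=d)
p,d=snapshot("side");np.savez("pics/d1.npz",p=p,d=d);cv2.imwrite("pics/d1.png",p[:,:,::-1])
E
```

```text
t: 1.48
tcp_pos: [0.2118, -0.5875, 0.2307]
tool_rot: [0.736, 0.677, 0.0, -0.001]
force: [0.4, -0.8, -0.3]
finger_gap: 0.998
gripper_force: 0.0
t: 3.98
tcp_pos: [0.4792, -0.1105, 0.2312]
tool_rot: [0.737, 0.676, -0.0, -0.0]
force: [0.3, -0.1, -1.0]
finger_gap: 1.0
gripper_force: 0.0
t: 4.85
tcp_pos: [0.5334, -0.0016, 0.2312]
tool_rot: [0.737, 0.676, -0.0, -0.0]
force: [0.0, 0.7, 0.5]
finger_gap: 0.992
gripper_force: 0.0
[ 0.53342873 -0.00159324  0.23118914] [ 7.37144651e-01  6.75734874e-01 -3.63598522e-04 -1.02600000e-04] [-2.12335448e-01  4.05076117e-01  1.66158531e+00 -5.39511586e-04
  1.07551917e+00 -1.25205030e-01]
heading 85.02249440496692
```

View pics/w1.png

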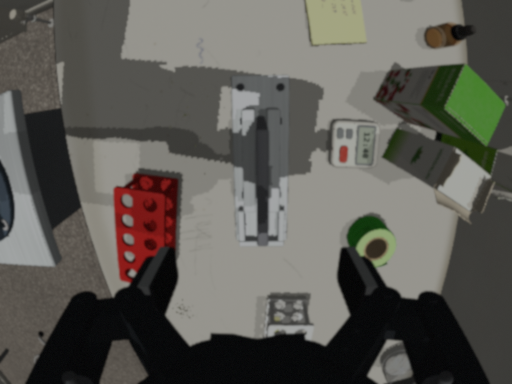

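View pics/s1.png

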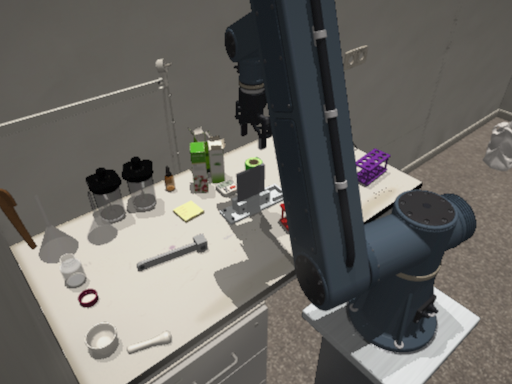

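The wrist view shows the panel at (262,170) in the nest, the red rack at (148,225), the white rack's end at (290,315) and the fingers at (155,265) and (360,265). The gripper is over the panel.

```bash
cat >> h.py <<'E'
from scipy.spatial.transform import Rotation
def wcloud(d,pos,rot):
    c=camera_params("wrist");K=c["mtx"];H=c["hand_eye"]
    v,u=np.mgrid[:384,:512];a=(u-K[0,2])/K[0,0];b=(v-K[1,2])/K[1,1];r=np.hypot(a,b)+1e-9;t=np.tan(np.minimum(r,1.45))
    P=np.stack([a/r*t*d,-b/r*t*d,-d,np.ones_like(d)],-1)@H.T
    return P[...,:3]@Rotation.from_quat(rot).as_matrix().T+pos
def rep(name,W,k):
    q=W[k]
    if len(q)<5: print(name,len(q));return
    r=cv2.minAreaRect((q[:,:2]*1000).astype(np.float32))
    w,V=np.linalg.eigh(np.cov(q[:,:2].T))
    print(name,len(q),"rect",np.round(r[0],1),np.round(r[1],1),round(r[2],1),"mean",q.mean(0).round(4),"dir",np.round(np.degrees(np.arctan2(V[1,1],V[0,1])),1))
def box(u0,v0,u1,v1):
    k=np.zeros((384,512),bool);k[v0:v1,u0:u1]=1;return k
E
python3 - <<'E'
from h import *
z=np.load("pics/w1.npz");p,d=z["p"].astype(int),z["d"];ok=d>0
s=sense();W=wcloud(d,s['tcp_pos'],s['tool_rot']);Z=W[...,2]
n=box(225,65,300,255)&ok
print("bench",np.median(Z[box(180,180,220,240)]))
rep("paneltop",W,n&(Z>.14)&(Z<.16))
rep("panel",W,n&(Z>.07)&(Z<.16))
rep("rails",W,n&(Z>.043)&(Z<.056))
rep("nest",W,n&(Z>.007)&(Z<.056))
rep("wall",W,n&(Z>.02)&(Z<.033)&box(225,195,300,255))
hsv=cv2.cvtColor(z["p"],cv2.COLOR_RGB2HSV)
rep("red",W,box(105,160,190,290)&ok&(hsv[...,1]>120)&(Z>.06)&(Z<.085))
rep("rack",W,box(255,280,325,340)&ok&(Z>.06)&(Z<.08))
rep("roll",W,box(340,205,405,275)&ok&(Z>.04)&(Z<.05))
for n_ in("s1","d1"):
    z=np.load(f"pics/{n_}.npz");W=cloud({"s1":"scene","d1":"side"}[n_],z["d"]);Z=W[...,2];p=z["p"].astype(int)
    rep(n_+"rack",W,(Z>.063)&(Z<.077)&(p.min(2)>110)&(abs(W[...,0]-.55)<.07)&(abs(W[...,1]+.29)<.1))
    rep(n_+"rails",W,(Z>.045)&(Z<.055)&(p.min(2)>60)&(abs(W[...,0]-.535)<.035)&(abs(W[...,1])<.08))
    rep(n_+"nest",W,(Z>.006)&(Z<.055)&(abs(W[...,0]-.535)<.045)&(abs(W[...,1])<.15))
E
```

```text
bench -0.0009663812178677261
paneltop 1437 rect [537.5   3.5] [98.8  9.5] 85.5 mean [0.5378 0.0068 0.1489] dir 85.5
panel 1522 rect [537.5   3.5] [98.8  9.5] 85.5 mean [0.538  0.0093 0.1467] dir 85.5
rails 2467 rect [537.9   2.8] [119.8  42.3] 85.6 mean [0.5375 0.0063 0.0491] dir 85.6
nest 7761 rect [536.8  -7.2] [220.1  70.6] 85.6 mean [0.5372 0.0067 0.0235] dir 85.1
wall 615 rect [531.  -79.2] [75.7 59.5] 85.1 mean [ 0.5284 -0.0939  0.0248] dir 173.0
red 2929 rect [381.3 -75.3] [134.2  66.2] 77.2 mean [ 0.3837 -0.0573  0.0688] dir 62.7
rack 472 rect [ 558.9 -239.6] [32.7 65.7] 80.9 mean [ 0.5605 -0.2328  0.0685] dir 168.9
roll 816 rect [ 686.7 -124.8] [49.9 67.3] 46.3 mean [ 0.6844 -0.1222  0.0439] dir 132.3
s1rack 0
s1rails 187 rect [535.5   2.5] [123.2  45.5] 85.4 mean [0.526  0.0098 0.0506] dir 78.8
s1nest 1123 rect [534.5   8.8] [261.   82.6] 88.4 mean [0.5256 0.0049 0.025 ] dir 85.0
d1rack 634 rect [ 551.9 -291.2] [138.   68.4] 82.4 mean [ 0.5514 -0.2936  0.0694] dir 81.9
d1rails 161 rect [536.1   1.5] [123.9  42.5] 87.6 mean [ 0.528  -0.0075  0.0493] dir 93.9
d1nest 837 rect [532.   -0.6] [290.9  83.7] 87.9 mean [ 0.5255 -0.0269  0.0238] dir 91.4
```

```bash
python3 -m handwheel '[[[0.2,0.15,0,-0.08],[0,0,0.8,0],[0,0,0.8,0],[0,0,0.8,0],[0,0,0.8,0],[0,0,0.8,0],[0,0,0.8,0],[0,0,0,0]]]' 85 && python3 -m handwheel '[[[0,0,0,0],[0,0,0,0],[0,0,0,0],[0,0,0,0],[0,0,0,0],[0,0,0,0],[0,0,0,0],[0,0,0,0]]]' 5 60 && python3 -m handwheel '[[[0,0,-0.3,0],[0,0,-0.5,0],[0,0,-0.5,0],[0,0,-0.5,0],[0,0,-0.5,0],[0,0,-0.5,0],[0,0,-0.5,0],[0,0,-0.5,0],[0,0,-0.5,0],[0,0,0,0],[0,0,0,0]]]'
```

```text
t: 6.0
tcp_pos: [0.5372, 0.0036, 0.1101]
tool_rot: [0.734, 0.679, -0.001, -0.001]
force: [0.3, 1.0, -0.0]
finger_gap: 0.991
gripper_force: 0.0
t: 7.0
tcp_pos: [0.5383, 0.0035, 0.1118]
tool_rot: [0.734, 0.679, 0.0, 0.0]
force: [-1.2, 0.2, 5.4]
finger_gap: 0.111
gripper_force: 59.4
t: 8.38
tcp_pos: [0.5378, 0.0036, 0.2186]
tool_rot: [0.734, 0.679, -0.0, -0.0]
force: [-0.6, -0.5, -2.5]
finger_gap: 0.108
gripper_force: 58.5
```

```bash
python3 -m handwheel '[[[-0.3,0,0,0.53],[-0.5,-0.04,0,0],[-0.7,-0.02,0,0],[-0.7,-0.02,0,0],[-0.7,-0.02,0,0],[-0.7,-0.02,0,0],[-0.7,-0.02,0,0],[-0.7,-0.02,0,0],[-0.7,-0.02,0,0],[-0.7,-0.02,0,0],[-0.7,-0.02,0,0],[-0.7,-0.02,0,0],[-0.7,-0.02,0,0],[-0.7,-0.02,0,0],[-0.7,-0.02,0,0],[-0.7,-0.02,0,0],[-0.7,-0.02,0,0],[-0.7,-0.02,0,0],[-0.3,0,0,0],[0,0,0,0]]]' && python3 -m handwheel '[[[0,0,0.6,0],[0,0,0.6,0],[0,0,0.6,0],[0,0,0.6,0],[0,0,0.6,0],[0,0,0,0],[0,0,0,0]]]'
python3 - <<'E'
from h import *
s=sense();x=s['tool_rot'];print(s['tcp_pos'],"heading",2*np.degrees(np.arctan2(x[1],x[0])),s['q'])
p,d=snapshot("wrist");np.savez("pics/w2.npz",p=p,d=d)
q,d2=snapshot("side");np.savez("pics/d2.npz",p=q,d=d2)
W=wcloud(d,s['tcp_pos'],s['tool_rot']);Z=W[...,2];h=cv2.cvtColor(p,cv2.COLOR_RGB2HSV)
near=(abs(W[...,0]-.55)<.06)&(abs(W[...,1]+.29)<.1)&(d>0)
rep("rack",W,near&(Z>.063)&(Z<.074)&(W[...,0]>.505)&(h[...,2]>110))
W=cloud("side",d2);Z=W[...,2]
rep("siderack",W,(Z>.063)&(Z<.074)&(q.min(2)>110)&(abs(W[...,0]-.55)<.06)&(abs(W[...,1]+.29)<.1))
cv2.imwrite("pics/wd2.png",np.vstack([np.hstack([p,q])])[:,:,::-1][:, :1024])
o=np.hstack([p,q]);cv2.imwrite("pics/wd2.png",cv2.resize(o,(800,300),interpolation=3)[:,:,::-1])
E
```

```text
t: 10.88
tcp_pos: [0.4884, -0.3005, 0.2187]
tool_rot: [0.753, 0.658, 0.0, -0.0]
force: [-0.7, 0.7, -2.4]
finger_gap: 0.107
gripper_force: 58.4
t: 11.75
tcp_pos: [0.4888, -0.3003, 0.144]
tool_rot: [0.753, 0.658, 0.0, 0.0]
force: [-0.1, -0.2, -2.2]
finger_gap: 0.109
gripper_force: 58.5
[ 0.48880167 -0.30034483  0.14396348] heading 82.33055469757952 [-7.45696549e-01  5.73819024e-01  1.64481496e+00  2.53132825e-05
  9.22332551e-01 -6.11854758e-01]
rack 4744 rect [ 552.4 -292.2] [136.1  66.3] 81.3 mean [ 0.5604 -0.306   0.0691] dir 69.1
siderack 277 rect [ 548.8 -320.2] [80.7 66.9] 80.4 mean [ 0.553  -0.3276  0.0695] dir 57.9
```

View pics/wd2.png

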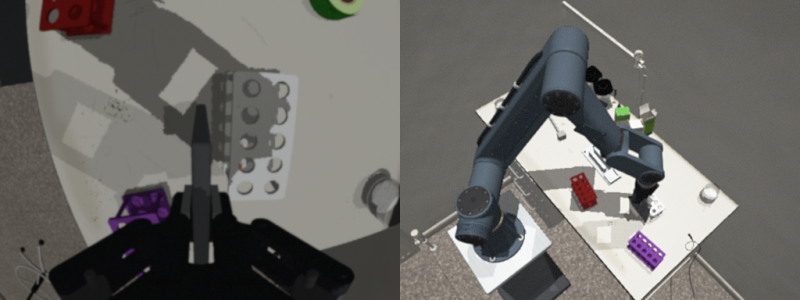

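The wrist view shows the panel held at (200,170) with its face parallel to the white rack (262,135). The purple rack (140,210) is clear of it. I overshot along y by 18 mm, so I'll correct that and lower.

```bash
python3 -m handwheel '[[[0.35,0,0,0.1],[0.34,0,0,0],[0,0,0.5,0],[0,0,0.5,0],[0,0,0.4,0],[0,0,0.1,0],[0,0,0.06,0],[0,0,0,0],[0,0,0,0]]]' && python3 -m handwheel '[[[0,0,0.04,0],[0,0,0.04,0],[0,0,0,0],[0,0,0,0]]]'
```

```text
t: 12.98
tcp_pos: [0.4911, -0.2832, 0.1052]
tool_rot: [0.756, 0.654, 0.0, 0.0]
force: [0.2, -0.3, -2.1]
finger_gap: 0.111
gripper_force: 58.5
t: 13.48
tcp_pos: [0.4909, -0.283, 0.1028]
tool_rot: [0.756, 0.654, 0.0, 0.0]
force: [0.7, -0.6, -2.0]
finger_gap: 0.109
gripper_force: 58.5
```

```bash
python3 -m handwheel '[[[0,0,0.04,0],[0,0,0,0],[0,0,0,0]]]'|grep -E "pos|^force";  python3 -m handwheel '[[[0,0,0.04,0],[0,0,0,0],[0,0,0,0]]]'|grep -E "pos|^force"
```

```text
tcp_pos: [0.491, -0.2831, 0.1018]
force: [0.9, -0.5, -1.7]
tcp_pos: [0.4911, -0.2831, 0.1018]
force: [-0.4, 0.1, 5.4]
```

```bash
python3 -m handwheel '[[[0,0,0,0],[0,0,0,0],[0,0,0,0],[0,0,0,0],[0,0,0,0]]]' 50 && python3 -m handwheel '[[[0,0.2,0,0],[0,0.2,0,0],[0,0.2,0,0],[0,0.1,0,0],[0,0.08,0,0],[0,0.08,0,0],[0,0.08,0,0],[0,0.08,0,0],[0,0.08,0,0],[0,0.08,0,0],[0,0.08,0,0],[0,0.08,0,0],[0,0.08,0,0],[0,0,0,0],[0,0,0,0]]]'
python3 - <<'E'
from h import *
s=sense();x=s['tool_rot'];print(s['tcp_pos'])
p,d=snapshot("wrist");np.savez("pics/w3.npz",p=p,d=d)
q,d2=snapshot("side");q0=cv2.resize(q[190:310,270:430],(400,300))
r=cv2.resize(p,(400,300));cv2.imwrite("pics/wd3.png",np.hstack([r,q0])[:,:,::-1])
E
```

```text
t: 14.85
tcp_pos: [0.4909, -0.283, 0.1007]
tool_rot: [0.756, 0.654, 0.0, -0.0]
force: [0.1, 0.9, 0.1]
finger_gap: 0.588
gripper_force: 0.0
t: 16.73
tcp_pos: [0.526, -0.288, 0.1008]
tool_rot: [0.756, 0.654, -0.0, -0.0]
force: [0.1, -0.1, -0.2]
finger_gap: 0.587
gripper_force: 0.0
[ 0.52596625 -0.28803218  0.10076094]
```

View pics/wd3.png

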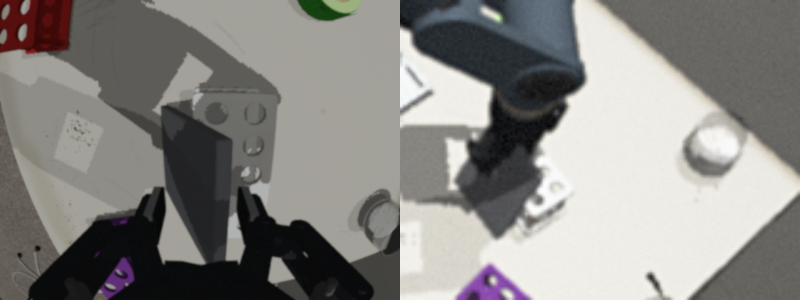

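The wrist view shows the panel tilted onto the white rack's front edge (200,190), with the fingers clear on both sides (150,230 and 250,220). I'll measure the tilt and lift straight up.

```bash
python3 -m handwheel '[[[0,0,-0.4,0],[0,0,-0.6,0],[0,0,-0.8,0],[0,0,-1,0],[0,0,-1,0],[0,0,-1,0],[0,0,0,0],[0,0,0,0]]]' && python3 - <<'E'
from h import *
s=sense();p,d=snapshot("wrist");W=wcloud(d,s['tcp_pos'],s['tool_rot'])
h=p.astype(int);Z=W[...,2];c=s['tcp_pos']
m=(d>0)&(h.max(2)<110)&(abs(W[...,0]-.52)<.06)&(abs(W[...,1]+.285)<.065)&(Z>.025)&(Z<.14)
q=W[m];ax=np.array([.9895,-.144]);u=q[:,:2]@ax
print(len(q),q.min(0),q.max(0))
for a in np.arange(.03,.14,.01):
    k=(q[:,2]>a)&(q[:,2]<a+.01)
    if k.sum()>10: print(round(a,3),k.sum(),np.percentile(u[k],[2,50,98]).round(4), q[k,1].min().round(3),q[k,1].max().round(3))
print("front at",np.array([.5524,-.2922])@ax-.033)
E
```

```text
t: 17.82
tcp_pos: [0.5256, -0.2878, 0.2206]
tool_rot: [0.756, 0.654, -0.0, -0.0]
force: [0.4, -0.0, -0.9]
finger_gap: 0.59
gripper_force: 0.0
7114 [ 0.48588224 -0.34903027  0.02500083] [ 0.57998944 -0.2222939   0.13367489]
0.03 224 [0.5293 0.5314 0.5339] -0.331 -0.235
0.04 246 [0.5331 0.5354 0.5382] -0.333 -0.236
0.05 264 [0.5373 0.5393 0.5417] -0.334 -0.236
0.06 2202 [0.5417 0.5884 0.6119] -0.349 -0.222
0.07 597 [0.5449 0.5486 0.6104] -0.335 -0.223
0.08 348 [0.549  0.5509 0.5529] -0.336 -0.238
0.09 398 [0.5525 0.5549 0.559 ] -0.336 -0.238
0.1 428 [0.5566 0.5588 0.5608] -0.337 -0.239
0.11 513 [0.5607 0.5625 0.5652] -0.338 -0.239
0.12 671 [0.5645 0.567  0.5777] -0.338 -0.239
0.13 1120 [0.5686 0.5726 0.5772] -0.339 -0.24
front at 0.5556766000000001
```

The panel stands at about 21° against the rack and is released. Now the lever.

```bash
python3 -m handwheel '[[[0,0,0,0.55],[0.3,-0.1,0,0.55],[1,-0.32,0,0],[1,-0.32,0,0],[1,-0.32,0,0],[1,-0.32,0,0],[1,-0.32,0,0],[1,-0.32,0,0],[1,-0.32,0,0],[1,-0.32,0,0],[1,-0.32,0,0],[1,-0.32,0,0],[1,-0.32,0,0],[1,-0.32,0,0],[1,-0.32,0,0],[1,-0.32,0,0],[1,-0.32,0,0],[1,-0.32,0,0],[1,-0.32,0,0],[1,-0.32,0,0]]]' 70 && python3 -m handwheel '[[[1,-0.32,0,0],[1,-0.32,0,0],[0.9,-0.3,0,0],[0.3,-0.1,0,0],[0,0,0,0],[0,0,0,0],[0,0,0,0]]]' && python3 - <<'E'
from h import *
s=sense();p,d=snapshot("wrist");W=wcloud(d,s['tcp_pos'],s['tool_rot'])
cv2.imwrite("pics/w4.png",p[:,:,::-1])
x=s['tool_rot'];print(s['tcp_pos'],"heading",2*np.degrees(np.arctan2(x[1],x[0])),s['q'])
Z=W[...,2];m=(d>0)&(p.max(2)<190)&(abs(W[...,0]-.508)<.06)&(abs(W[...,1]-.31)<.14)
rep("bar",W,m&(Z>.021)&(Z<.0295));rep("block",W,m&(Z>.032)&(Z<.04));rep("all",W,m&(Z>.015)&(Z<.04))
E
```

```text
t: 20.38
tcp_pos: [0.4996, 0.1937, 0.2207]
tool_rot: [0.792, 0.611, -0.0, -0.0]
force: [0.2, -0.0, -0.3]
finger_gap: 0.819
gripper_force: 0.0
t: 21.25
tcp_pos: [0.4968, 0.2749, 0.2208]
tool_rot: [0.793, 0.609, -0.0, 0.0]
force: [-0.3, -0.2, -0.3]
finger_gap: 0.821
gripper_force: 0.0
[0.49682549 0.27485313 0.22082046] heading 75.0747360657544 [ 3.08631606e-01  4.63269466e-01  1.58962268e+00 -1.78624963e-04
  1.08896730e+00  5.69209399e-01]
bar 1407 rect [510.9 314.4] [187.7  41.9] 76.4 mean [0.5097 0.3232 0.0248] dir 78.4
block 693 rect [490.3 230.4] [28.8 36. ] 78.7 mean [0.4905 0.2308 0.035 ] dir 166.7
all 2188 rect [512.7 310.6] [196.7  41.9] 74.7 mean [0.5034 0.293  0.0279] dir 78.4
```

View pics/w4.png

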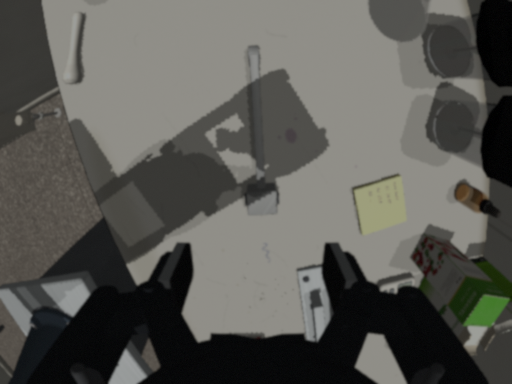

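The wrist view shows the lever's bar at (257,120), eye at (253,50) and block at (262,197). I refine the axis from the bar's top.

```bash
python3 - <<'E'
from h import *
s=sense();p,d=snapshot("wrist");W=wcloud(d,s['tcp_pos'],s['tool_rot']);Z=W[...,2]
b=np.array([.4903,.2304]);a=np.radians(78.5)
for i in range(3):
    e=np.array([np.cos(a),np.sin(a)]);n=np.array([-e[1],e[0]]);r=W[...,:2]-b;t=r@e;w=r@n
    k=(d>0)&(Z>.0225)&(Z<.029)&(t>.025)&(t<.155)&(abs(w)<.012)
    f=np.polyfit(t[k],w[k],1);print(k.sum(),np.degrees(a),f,np.percentile(w[k],[3,97]));a+=np.arctan(f[0]);b=b+n*f[1]
k=(d>0)&(Z>.017)&(Z<.04)&(abs(w)<.022);print("t ends",np.percentile(t[k],[.5,99.5]))
bal=b+.052*e;print("block",b,"bal",bal)
x=s['tool_rot'];h=2*np.arctan2(x[1],x[0]);D=bal-s['tcp_pos'][:2]
h2=a;X=np.array([np.cos(h2),np.sin(h2)]);Y=np.array([X[1],-X[0]])
print("turn u",np.degrees(h-h2)/6,"shift u after turn",D@X/.025,D@Y/.025,"lever deg",np.degrees(a))
E
```

```text
1000 78.5 [-0.00344635 -0.00013235] [-0.00525875  0.00432998]
1000 78.3025391899276 [-2.15654722e-05  1.98578726e-06] [-0.0047989   0.00480147]
1000 78.30130357938634 [-1.34945346e-07  1.24260089e-08] [-0.00479929  0.0048012 ]
t ends [-0.01394448  0.18091628]
block [0.49042774 0.23037402] bal [0.50097152 0.28129384]
turn u -0.5383731807112868 shift u after turn 0.28420098842538694 0.10738988863251936 lever deg 78.30129584758757
```

```bash
python3 -m handwheel '[[[0,0,0,-0.54],[0.28,0.1,0,0],[0,0,0.7,0],[0,0,0.8,0],[0,0,0.8,0],[0,0,0.8,0],[0,0,0.8,0],[0,0,0.8,0],[0,0,0.8,0],[0,0,0.8,0],[0,0,0.8,0],[0,0,0.7,0],[0,0,0.5,0],[0,0,0.3,0],[0,0,0.07,0],[0,0,0,0],[0,0,0,0]]]' 60 && python3 -m handwheel '[[[0,0,0,0],[0,0,0,0],[0,0,0,0],[0,0,0,0],[0,0,0,0],[0,0,0,0],[0,0,0,0],[0,0,0,0]]]' 5 110
```

```text
t: 23.48
tcp_pos: [0.501, 0.2821, 0.0046]
tool_rot: [0.775, 0.632, 0.001, 0.0]
force: [0.9, -0.7, -0.4]
finger_gap: 0.705
gripper_force: 0.0
t: 24.48
tcp_pos: [0.5009, 0.282, 0.0045]
tool_rot: [0.775, 0.632, 0.0, 0.0]
force: [-0.1, -0.9, 5.1]
finger_gap: 0.09
gripper_force: 108.1
```

```bash
python3 -m handwheel '[[[0,0,-0.2,0],[0,0,-0.4,0],[0,0,-0.5,0],[0,0,-0.5,0],[0,0,-0.5,0],[0,0,-0.5,0],[0,0,-0.5,0],[0,0,-0.5,0],[0,0,-0.4,0],[0,0,0,-0.3],[0,0,0,-0.46],[0,0,0,-0.46],[0,0,0,0]]]' && python3 -m handwheel '[[[-0.3,0.06,0,0],[-0.5,0.1,0,0],[-0.7,0.13,0,0],[-0.7,0.13,0,0],[-0.7,0.13,0,0],[-0.7,0.13,0,0],[-0.7,0.13,0,0],[-0.7,0.13,0,0],[-0.7,0.13,0,0],[-0.7,0.13,0,0],[-0.7,0.13,0,0],[-0.7,0.13,0,0],[-0.7,0.13,0,0],[-0.7,0.13,0,0],[-0.7,0.13,0,0],[-0.7,0.13,0,0],[-0.7,0.13,0,0],[-0.6,0.13,0,0],[-0.4,0.05,0,0]]]' && python3 -m handwheel '[[[-0.26,0.03,0,0],[-0.1,0,0,0],[0,0,0,0],[0,0,0,0]]]'
python3 - <<'E'
from h import *
s=sense();p,d=snapshot("wrist");W=wcloud(d,s['tcp_pos'],s['tool_rot']);Z=W[...,2]
p2,d2=snapshot("scene");p3,d3=snapshot("side")
o=np.hstack([cv2.resize(p,(400,300)),cv2.resize(p2[110:260,150:350],(400,300))]);cv2.imwrite("pics/w5.png",o[:,:,::-1])
x=s['tool_rot'];print(s['tcp_pos'],"heading",2*np.degrees(np.arctan2(x[1],x[0])),s['ft_torque'])
k=(d>0)&(abs(W[...,0]-.54)<.03)&(Z>.085)&(Z<.15)
for y in np.arange(-.15,.13,.02):
    m=k&(abs(W[...,1]-y)<.01)
    if m.sum()>5: print(round(y,2),m.sum(),np.median(W[m],0).round(4),np.percentile(Z[m],95).round(4))
E
```

```text
t: 26.1
tcp_pos: [0.5002, 0.2818, 0.1035]
tool_rot: [0.733, 0.68, -0.001, -0.0]
force: [0.2, 0.4, -4.3]
finger_gap: 0.093
gripper_force: 107.6
t: 28.48
tcp_pos: [0.5349, -0.0301, 0.1041]
tool_rot: [0.733, 0.68, 0.0, 0.0]
force: [0.5, 0.1, -3.2]
finger_gap: 0.09
gripper_force: 107.6
t: 28.98
tcp_pos: [0.5345, -0.0375, 0.104]
tool_rot: [0.733, 0.68, -0.0, -0.0]
force: [-0.1, -0.6, -4.7]
finger_gap: 0.09
gripper_force: 107.6
[ 0.5345381  -0.03753606  0.10404369] heading 85.7255223028495 [ 0.00517406 -0.00483758 -0.01258419]
-0.07 783 [ 0.5313 -0.0746  0.1248] 0.1324
-0.05 672 [ 0.5328 -0.047   0.1248] 0.148
-0.03 3472 [ 0.5346 -0.0285  0.1302] 0.1491
-0.01 890 [ 0.536  -0.0097  0.1244] 0.1253
0.01 1072 [0.5375 0.0105 0.1244] 0.1255
0.03 1145 [0.5388 0.0302 0.1244] 0.1254
0.05 1210 [0.5404 0.05   0.1244] 0.1255
0.07 1313 [0.5419 0.0708 0.1242] 0.1256
0.09 283 [0.5424 0.082  0.1241] 0.1252
```

View pics/w5.png

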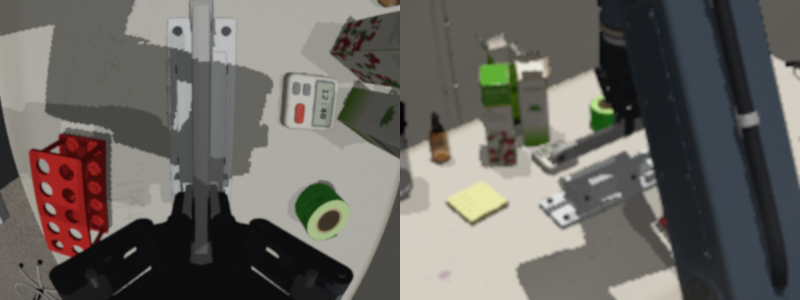

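The wrist view shows the lever centred along the nest's slot (200,100) and level, with the timer and roll untouched. I check the panel once more, then hand in.

```bash
python3 - <<'E'
from h import *
p,d=snapshot("side");W=cloud("side",d);Z=W[...,2]
m=(d>0)&(p.max(2)<115)&(abs(W[...,0]-.52)<.06)&(abs(W[...,1]+.285)<.06)&(Z>.075)&(Z<.16)
rep("panel above rack",W,m);print(np.percentile(Z[m],98) if m.sum() else None)
s=sense();print(s['t'],abs(s['qd']).max())
if m.sum()>30: print(sign_off())
E
```

```text
panel above rack 410 rect [ 520.8 -289.6] [97.5 29.9] 82.8 mean [ 0.5225 -0.2913  0.1051] dir 82.1
0.13265346084282853
29.175 0.0022839862858486304
the job is handed in; nothing more can be done
None
```

The job is handed in at 29.2 s: the panel leans at about 21° against the white rack with its lower edge on the bench, released. The lever is held at its balance point, level and in line with the slot, its underside about 5 cm above the rail tops and its heavy end over the wide pocket.

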